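Shut the tool steriliser and hold its lever at the third click

ROBOT

A 6-joint arm with a two-finger parallel gripper is mounted at the origin on the work surface. World frame = base frame: x ahead of the robot, y to its left, z up, the work surface at z = 0. Lengths are in m, angles in rad, forces in N, time in s.
With the tool pointing down it reaches from about 0.4 to 0.925 m from the base axis. Payload 12.5 kg.
Tool frame: the origin (TCP) lies at the very end of the fingers, on their centre line; the grasp point (between the pads) lies 19 mm behind it; z points along the fingers, y is the line along which they close (so a half turn about z gives the same grasp; the last joint's range is limited). The gripper opens to 95 mm and grips with 3 to 60 N. Pads are 20 mm wide; open, the fingers measure 119 mm over their backs; the gripper's body (75 mm by 180 mm) begins 59 mm behind the grasp point.
Start: joints at [-1.421, 0.491, 1.559, -0, 1.092, -0.106], TCP at [0.158, -0.605, 0.215] pointing down, gripper open.
Joint ranges: [-3.1, 3.1], [-0.84, 2.19], [0.05, 2.79], [-1.13, 4.28], [0.06, 2.93], [-2.69, 2.69]. Speed limits (rad/s): [2.22, 2.22, 2.79, 3.14, 3.14, 3.14].

INTERFACE

Orientations are given as a unit quaternion [w, x, y, z].
In Python, from workcell import * gives the robot as it stands.
- The arm moves only by the tool carry_out, never from a script. Its argument "deltas" is one flat list of numbers, 7 for each row, row after row: the finger opening in mm, from 0 to 95.1, then the shift along the tool's x, y, z in mm, then the turn, a rotation vector about the tool's x, y, z in degrees. In form: [grip, x, y, z, wx, wy, wz, grip, x, y, z, wx, wy, wz, ...]. A call has 1 to 5 rows; each row shifts and turns the commanded pose from where the row before left it, along the tool's axes as they then stand; what a row does not reach is not made up. A row lasts 1/12 s, in which the tool goes at most 41.7 mm and 7.16 degrees, less where a joint would pass 70% of its speed; a pose out of reach is approached as far as the arm can. A call is refused whole if a number of a shift passes 41.7 or a number of a turn 7.16, either way. A call with a gripper value outside its range is refused whole. The fingers move at their own pace and stop on an object; "grip_force" is the grip in N (left out, the last holds). Time passes only in rows, so rows that do not move let the fingers close. It gives the time, the measured TCP pose, the force, the opening and the grip force at its end, in the units of the state.
- get_obs(): the state, without advancing time (a new reading comes with each control period).
- camera(name): name is "scene" or "top" or "wrist"; returns a dict with "pixels" (420x560x3 uint8, red, green, blue), "mtx" (3x3 intrinsics, pixels), "R" (3x3) and "t" (3): a world point X has camera coordinates R X + t. Camera axes: x right, y down, z forward; pixel columns grow to the right and rows downward; lengths in m; the calibration is good to about 2 mm. A picture is of the moment at which its call begins. There is no depth.
- finish_job(): hands the job in; it is judged then, once.
The state is a dict: "time": time; "joint_pos": joint angles; "joint_velocities": joint speeds; "effort": joint torques, N m; "eef_pos": TCP position; "tcp_rot": TCP orientation; "contact_force": force on the tool from outside, world axes, zero at the start; "ft_torque": the same for the moment, N m; "width": finger opening in m; "finger_force": force on a finger pad.
Only numpy, scipy, OpenCV 4.12 (cv2) and the standard library are available. Lean on these libraries where they do the work, as an engineer would, in place of code of your own. Each camera call takes 0.05 s, during which the arm holds its last target. There are 200 camera calls.

TASK

Gently lower the open lid of the grey tool steriliser until it is fully shut over the tweezers inside. Then press the spring-return lever on the front of its control block down past the first and second clicks to the third, the lowest one, and finish while still holding it down there with the fingers: it springs back if let go, and nothing is released at the end. Leave the other things on the chest of drawers where they are, neither shoved nor knocked over.

Things in the scene. Friction and masses are not known exactly. Their poses are not given: they have to be found in the camera images.
- steriliser: Tool steriliser, fixed, 150 (x) x 260 (y) x 85 mm in all. Origin: centre of its underside; front faces its own -x (to the robot), z up. Left part: open grey box 150 x 200 x 65 mm (y -70 to +130), walls 5 mm, which the lid covers. Right part: solid control block 150 x 60 x 85 mm (y -130 to -70), the lever in a slot of its front face (x = -75).
- lid (a joint): Lid hinge, rad: 0 fully shut, grows as it opens (most 1.5); starts 0.6 to 1.1. Stiff: the lid stays where it is left; about 2 N square to it at the free edge moves it. Open, its outer face looks up and away from the robot; closing moves the free edge towards the robot and down.
- lid_hinge (a point): Middle of the lid's hinge line, 65.5 mm above the surface, at steriliser x = +75, y = +30 mm, on the lid's underside plane; the line runs along the steriliser's y. Axes turn with the lid: -x points from hinge to free edge, z out of its outer (top) face.
- lid_edge (a point): Middle of the lid's free edge, on its outer (top) face, 150 mm from the hinge. The white lid is 8 mm thick, 198 mm wide; a tab 60 mm wide reaches 13 mm further here. Shut, its top is 73.5 mm above the surface. Axes as lid_hinge.
- lever (a joint): Lever travel, m: 0 up at rest, grows as pressed straight down; clicks at 0.010, 0.020 and 0.030, end stop 0.034. A spring drives it back up from every place, the clicks too: 5 N at the top, 7 N at the third click, with 3 N of ripple either way between clicks, so it takes up to 10 N.
- paddle: The lever's black finger paddle, level, sticking out of the block's front: 40 (x) x 44 (y) x 10 mm thick; press its flat top. Origin: middle of its top face, 75 mm above the surface when up, 45 mm at the third click, 24 mm in front of the block (steriliser x = -99, y = -100 mm). Axes as the steriliser.
- box_floor (a point): Middle of the inner floor of the steriliser's box, 5 mm above the surface.
- tweezers: Steel tweezers 91 mm long, 5 mm thick, lying loose inside the box. Origin: about the middle, underside.
- torch: Bystander: black battery torch lying on its side, 165 mm long, head 42 mm across, rubber button on top, left of the steriliser. Origin: about the middle, underside.
- hairbrush: Bystander: wooden hairbrush lying bristles down, 205 x 55 x 36 mm, right of the steriliser. Origin: about the middle, underside.
- egg_cup: Bystander: green plastic egg cup, 48 mm wide, 58 mm high, in front of the box. Origin: centre of the foot.
- cream_jar: Bystander: white jar, 60 mm wide, 50 mm high, behind the steriliser. Origin: centre of the foot.
- clock: Bystander: black bedside clock 40 x 85 x 78 mm, behind the steriliser on the left. Origin: centre of the foot.

How it is judged:
On the way, in this order (a step that is already met when the one before it is completed fails the run):
1. the lid is fully shut while the lever is still up (value of joint lid below 0.04 rad and value of joint lever below 0.005 m), for 0.2 s.
2. the lever is pressed to its third click and held (value of joint lever above 0.027 m), for 0.5 s.
At the end, for the whole second after the job is handed in: The lever is held at its third click (travel over 27 mm) by the fingers pressing on its paddle with more than 2 N, the lid is shut to within 0.04 rad (6 mm at its front edge), and the tweezers are in the box (value of joint lever above 0.027 m and contact force between the fingers and paddle above 2 N and value of joint lid below 0.04 rad and horizontal distance between tweezers and box_floor below 0.09 m and height (world z) of tweezers below 0.06 m); the arm keeps its last pose, push and grip.
It fails at once if the torch, hairbrush, egg cup, cream jar or clock is shoved (moved more than 30 mm) (distance of any of torch, hairbrush, egg_cup, cream_jar, clock from where it was at the start of the episode above 0.03 m).
It fails at once if one of them is knocked over (angle between any of torch, hairbrush, egg_cup, cream_jar, clock's own z axis and vertical above 0.5 rad).
It fails at once if the lid is slammed (closing faster than 2.5 rad/s) (velocity of joint lid below -2.5 rad/s).
It also fails if it takes over 42 s, if anything falls off the work surface, if the arm or the gripper's body presses on something with over 40 N, if the wrist force passes 120 N, or if a joint passes its speed limit or range.

## Working session

There is one attempt and no reset: what is moved stays moved. The work goes in short steps, Python scripts to look and compute and a tool call to move; the robot and the scene stay as the last step left them, time stands still between calls to the robot, and variables do not carry over. Pictures are saved under pics/ and viewed, at most 10 in all, crops included, and the job is handed in when it is done.

Besides the shell and the picture viewer there is one more tool, called after "Call:" as a command line: name --argument value ..., lists and objects as JSON in quotes. carry_out: Moves the arm, as the interface text tells. Its arguments: {"type":"object","properties":{"deltas":{"type":"array"},"grip_force":{"type":"number"}},"required":["deltas"]}

```bash
mkdir -p pics; python3 - <<'E'
from workcell import *
import cv2,numpy as np,pickle
d={}
for n in("scene","top"):
    c=camera(n);d[n]=c;cv2.imwrite(f"pics/{n}0.png",c["pixels"][:,:,::-1])
pickle.dump(d,open("c.pkl","wb"))
o=get_obs();print(o["time"],o["eef_pos"],o["tcp_rot"])
E
```

```text
0.1 [ 0.15812505 -0.60444361  0.21410855] [-5.14977121e-04  9.91831971e-01  1.27550287e-01  3.48059673e-06]
```

View pics/scene0.png

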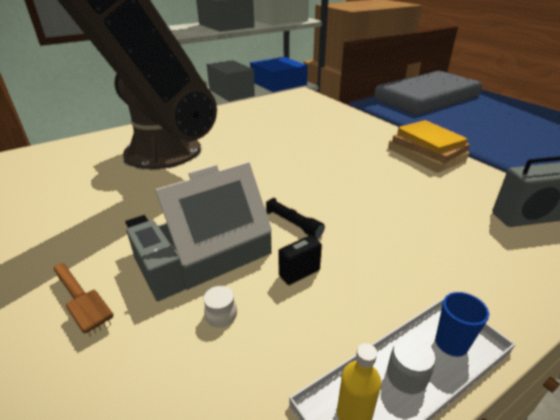

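View pics/top0.png

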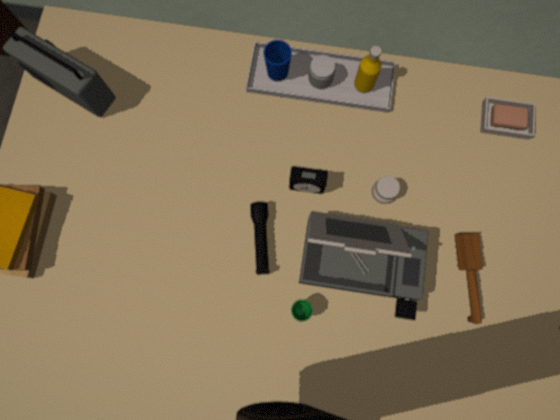

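The scene view looks at the lid's outer side from behind. In the top view the steriliser sits at about (300-428, 212-298) with the paddle near (406,308), the egg cup at (302,310) and the lid's free edge along (308,243)-(410,255). I'll crop for more detail.

```bash
python3 - <<'E'
import cv2
i=cv2.imread("pics/top0.png")[195:335,285:445]
i=cv2.convertScaleAbs(cv2.resize(i,None,fx=5,fy=4.2857,interpolation=cv2.INTER_CUBIC)[:600],alpha=1.8,beta=10)
i=cv2.resize(cv2.imread("pics/top0.png")[200:320,290:440],None,fx=5,fy=5,interpolation=cv2.INTER_CUBIC)
cv2.imwrite("pics/crop.png",cv2.convertScaleAbs(i,alpha=1.8,beta=10))
E
```

```text
(no output)
```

View pics/crop.png

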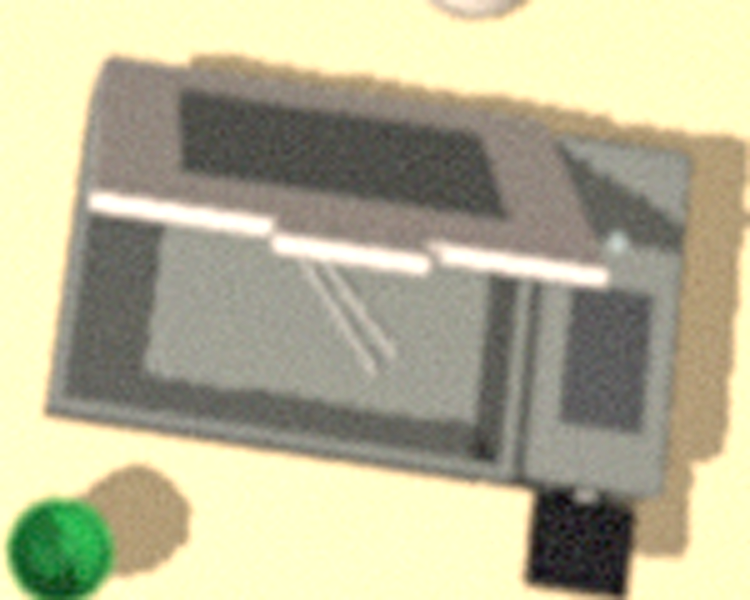

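```bash
cat > h.py <<'E'
import numpy as np,pickle
from scipy.optimize import least_squares
from scipy.spatial.transform import Rotation as R
d=pickle.load(open("c.pkl","rb"))
def proj(c,X):
    p=(np.asarray(X)@c["R"].T+c["t"])@c["mtx"].T; return p[:,:2]/p[:,2:]
def world(p,L):
    return R.from_euler("z",p[2]).apply(np.asarray(L,float))+[p[0],p[1],0]
def lid(a,r,y,h): # r from hinge, h above underside
    return [.075-r*np.cos(a)+h*np.sin(a),y,.0655+r*np.sin(a)+h*np.cos(a)]
E
python3 - <<'E'
from h import *
c=d["top"]
px=np.array([(658,497),(690,152),(48,412),(527,583),(625,596),(520,483),(92,194),(607,264),(275,235),(430,258)])/5+[290,200]-.4*np.array([1,1])
def res(p):
    a=p[3]
    L=[(-.075,-.13,.085),(.075,-.13,.085),(-.075,.13,.065),(-.119,-.078,.075),(-.119,-.122,.075),(-.075,-.07,.085),
     lid(a,.15,.129,.008),lid(a,.15,-.069,.008),lid(a,.163,.06,.008),lid(a,.163,0,.008)]
    return (proj(c,world(p,L))-px).ravel()
s=least_squares(res,[.75,-.2,0,.8]);p=s.x
print(p,np.abs(s.fun).max(),s.fun.reshape(-1,2).round(1).tolist())
np.save("p.npy",p)
print("edge",world(p,[lid(p[3],.15,.03,.008),lid(p[3],.163,.03,.008),(-.099,-.1,.075),(.075,.03,.0655),(-.083,.03,.0735)]).round(4))
# egg cup rim z .058 crop(62,550)
uv=np.array([62,550])/5+[290,200]
f=least_squares(lambda q:(proj(c,[[q[0],q[1],.058]])-uv).ravel(),[.6,0]);print("egg",f.x)
# scene check: lid tab tip
print("scene tab",proj(d["scene"],world(p,[lid(p[3],.163,.06,.008),lid(p[3],.163,0,.008),lid(p[3],.15,-.069,.008)])).round(0))
from workcell import *
o=get_obs();q=o["tcp_rot"];print(R.from_quat(np.roll(q,-1)).as_matrix().round(3))
E
```

```text
[ 0.55768098 -0.09771808  0.01069035  0.99069038] 1.2073199056760586 [[1.2, 0.2], [0.1, -0.7], [-0.4, -0.2], [-0.5, 0.7], [0.9, 1.2], [0.2, -1.2], [-0.7, -0.2], [0.2, 0.7], [-0.9, -0.4], [0.0, -0.4]]
edge [[ 0.5568 -0.0677  0.1953]
 [ 0.5497 -0.0678  0.2062]
 [ 0.4598 -0.1988  0.075 ]
 [ 0.6324 -0.0669  0.0655]
 [ 0.4744 -0.0686  0.0735]]
egg [0.42393546 0.01500557]
scene tab [[218. 163.]
 [189. 171.]
 [156. 188.]]
[[ 0.967  0.253 -0.   ]
 [ 0.253 -0.967  0.001]
 [ 0.    -0.001 -1.   ]]
```

The fit agrees within about 1 px. Now I'll align the tool, close the fingers and go over to behind the lid, staying high.

Call:
carry_out --deltas '[0, 0, 0, -25, 0, 0, 4.9, 0, 0, 0, -25, 0, 0, 4.9, 0, 0, 0, -25, 0, 0, 4.87, 0, 25, -31, 0, 0, 0, 0, 0, 25, -31, 0, 0, 0, 0]' --grip_force 20

```text
time: 0.52
eef_pos: [0.2078, -0.5429, 0.2902]
tcp_rot: [0.001, 1.0, -0.002, 0.0]
contact_force: [0.5, 0.5, -0.3]
width: 0.0671
finger_force: 0.0
```

Call:
carry_out --deltas '[0, 26, -31, 0, 0, 0, 0, 0, 26, -31, 0, 0, 0, 0, 0, 26, -31, 0, 0, 0, 0, 0, 26, -31, 0, 0, 0, 0, 0, 26, -31, 0, 0, 0, 0]'

```text
time: 0.93
eef_pos: [0.339, -0.3859, 0.2895]
tcp_rot: [-0.0, 1.0, -0.0, -0.0]
contact_force: [0.8, -0.6, -0.5]
width: 0.0337
finger_force: 0.0
```

Call:
carry_out --deltas '[0, 26, -31, 0, 0, 0, 0, 0, 26, -31, 0, 0, 0, 0, 0, 26, -31, 0, 0, 0, 0, 0, 26, -31, 0, 0, 0, 0, 0, 26, -31, 0, 0, 0, 0]'

```text
time: 1.35
eef_pos: [0.4691, -0.2309, 0.2896]
tcp_rot: [0.0, 1.0, -0.0, -0.0]
contact_force: [0.1, -0.9, 0.7]
width: 0.0022
finger_force: 0.0
```

```bash
python3 - <<'E'
from h import *
from workcell import *
o=get_obs();print(o["time"],o["eef_pos"].round(4) if hasattr(o["eef_pos"],"round") else o["eef_pos"],o["tcp_rot"],o["contact_force"],o["width"])
p=np.load("p.npy")
px=np.array([(190,178),(216,168),(160,194),(253,166)])
s=d["scene"]
for a in(.8,.85,.9,.95,1,1.05):
    print(a,proj(s,world(p,[lid(a,.163,0,.008),lid(a,.163,.06,.008),lid(a,.15,-.069,.008),lid(a,.15,.129,.008)])).round(0).tolist())
print(proj(s,world(p,[(.075,-.13,.085),(.075,-.13,0)])))
E
```

```text
1.35 [ 0.4691 -0.2309  0.2896] [ 2.79679841e-06  9.99999987e-01 -1.37198277e-04 -8.39085595e-05] [ 0.05072707 -0.92102528  0.6959587 ] 0.0022424210977105177
0.8 [[185.0, 174.0], [213.0, 166.0], [154.0, 191.0], [245.0, 163.0]]
0.85 [[186.0, 173.0], [214.0, 165.0], [154.0, 190.0], [246.0, 162.0]]
0.9 [[187.0, 172.0], [215.0, 164.0], [155.0, 189.0], [247.0, 161.0]]
0.95 [[188.0, 172.0], [217.0, 163.0], [155.0, 189.0], [249.0, 160.0]]
1 [[189.0, 171.0], [218.0, 163.0], [156.0, 188.0], [250.0, 160.0]]
1.05 [[191.0, 171.0], [219.0, 162.0], [157.0, 188.0], [252.0, 159.0]]
[[148.82793875 269.59996025]
 [157.94986815 302.14548541]]
```

Call:
carry_out --deltas '[0, 26, -32, 0, 0, 0, 0, 0, 26, -32, 0, 0, 0, 0, 0, 26, -32, 0, 0, 0, 0, 0, 26, -32, 0, 0, 0, 0, 0, 26, -32, 0, 0, 0, 0]'

```text
time: 1.77
eef_pos: [0.5992, -0.0708, 0.2894]
tcp_rot: [0.0, 1.0, -0.0, -0.0]
contact_force: [0.6, -0.7, 0.0]
width: 0.0004
finger_force: 0.0
```

Call:
carry_out --deltas '[0, 0, 0, 30, 0, 0, 0, 0, 0, 0, 30, 0, 0, 0, 0, 0, 0, 0, 30, 0, 0, 0, 0, 0, 0, 0, 0, 0, 0]'

```text
invalid input at $.deltas: expected a multiple of 7 numbers
```

```bash
python3 - <<'E'
from workcell import *
import cv2
c=camera("scene");cv2.imwrite("pics/s1.png",cv2.resize(c["pixels"][100:310,80:360,::-1],None,fx=2.5,fy=2.5))
o=get_obs();print(o["time"],o["eef_pos"],o["contact_force"])
E
```

```text
1.8167 [ 0.60242931 -0.06605982  0.28895396] [-1.9683664   4.47295939 -2.02149696]
```

View pics/s1.png

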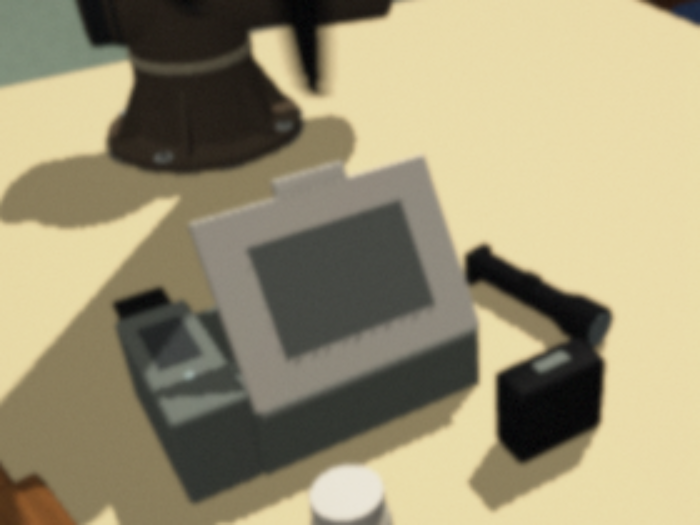

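The fingertip is above and behind the lid (crop 315,92), well clear. I'll lower it onto the lid's outer face.

Call:
carry_out --deltas '[0, 0, 0, 30, 0, 0, 0, 0, 0, 0, 30, 0, 0, 0, 0, 0, 0, 30, 0, 0, 0, 0, -12, 0, 8, 0, 0, 0, 0, -12, 0, 8, 0, 0, 0]'

```text
time: 2.23
eef_pos: [0.5734, -0.0725, 0.1813]
tcp_rot: [-0.0, 1.0, 0.0, -0.002]
contact_force: [1.2, -0.3, 0.3]
width: 0.0007
finger_force: 0.7
```

```bash
python3 -c "
from workcell import *
o=get_obs();print(o['time'],o['eef_pos'],o['contact_force'])"
```

```text
2.2333 [ 0.57343827 -0.07252455  0.18134642] [ 1.19445322 -0.33198227  0.34252564]
```

Call:
carry_out --deltas '[0, -7, 0, 4, 0, 0, 0, 0, -6, 0, 4, 0, 0, 0, 0, -6, 0, 4, 0, 0, 0, 0, -6, 0, 5, 0, 0, 0, 0, -5, 0, 5, 0, 0, 0]'

```text
time: 2.65
eef_pos: [0.544, -0.0729, 0.1617]
tcp_rot: [0.0, 1.0, -0.0, 0.0]
contact_force: [1.9, -0.2, 0.6]
width: 0.0003
finger_force: 0.5
```

Call:
carry_out --deltas '[0, -5, 0, 5, 0, 0, 0, 0, -5, 0, 6, 0, 0, 0, 0, -4, 0, 6, 0, 0, 0, 0, -4, 0, 6, 0, 0, 0, 0, -4, 0, 6, 0, 0, 0]'

```text
time: 3.07
eef_pos: [0.5219, -0.0728, 0.132]
tcp_rot: [0.0, 1.0, -0.0, -0.0]
contact_force: [1.4, -0.6, -0.2]
width: 0.0007
finger_force: 0.4
```

```bash
python3 - <<'E'
from workcell import *
import cv2
c=camera("scene");cv2.imwrite("pics/s2.png",cv2.resize(c["pixels"][100:310,80:360,::-1],None,fx=2.5,fy=2.5))
o=get_obs();print(o["time"],o["eef_pos"],o["contact_force"])
E
```

```text
3.1167 [ 0.52083164 -0.07258763  0.13096792] [-0.40262841 -0.24329313 -0.52274694]
```

View pics/s2.png

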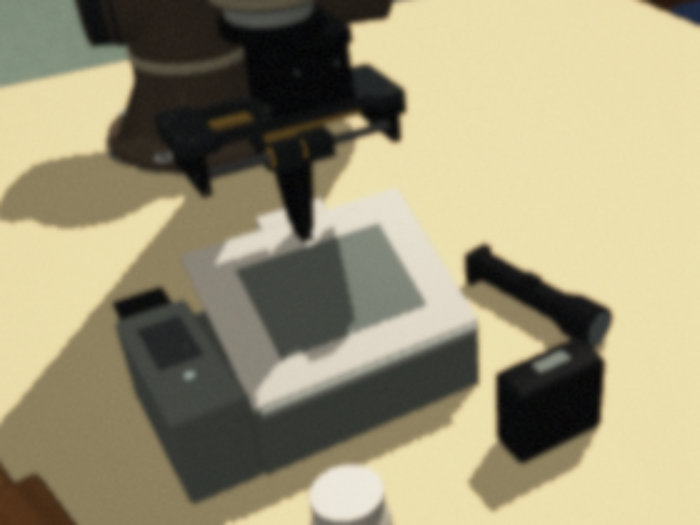

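The lid is closing under the fingertip, which touches it at crop (305,238). I'll continue the arc.

Call:
carry_out --deltas '[0, -3, 0, 6, 0, 0, 0, 0, -3, 0, 6, 0, 0, 0, 0, -2, 0, 6, 0, 0, 0, 0, -2, 0, 6, 0, 0, 0, 0, -2, 0, 6, 0, 0, 0]'

```text
time: 3.53
eef_pos: [0.51, -0.0727, 0.102]
tcp_rot: [0.0, 1.0, -0.0, -0.0]
contact_force: [1.5, 0.5, 1.1]
width: 0.0004
finger_force: 0.3
```

Call:
carry_out --deltas '[0, -1, 0, 6, 0, 0, 0, 0, -1, 0, 6, 0, 0, 0, 0, 0, 0, 6, 0, 0, 0, 0, 0, 0, 5, 0, 0, 0, 0, 0, 0, 3, 0, 0, 0]'

```text
time: 3.95
eef_pos: [0.5082, -0.0727, 0.0759]
tcp_rot: [-0.0, 1.0, -0.0, -0.0]
contact_force: [-0.1, -0.5, 0.9]
width: 0.0002
finger_force: 0.3
```

```bash
python3 -c "
from workcell import *
o=get_obs();print(o['time'],o['eef_pos'],o['contact_force'])"
```

```text
3.95 [ 0.50818661 -0.07272958  0.0758657 ] [-0.11222999 -0.46465264  0.86791554]
```

Call:
carry_out --deltas '[0, 0, 0, 2, 0, 0, 0, 0, 0, 0, 1, 0, 0, 0, 0, 0, 0, 1, 0, 0, 0, 0, 0, 0, 0, 0, 0, 0]'

```text
time: 4.28
eef_pos: [0.5083, -0.0727, 0.0736]
tcp_rot: [0.0, 1.0, -0.0, 0.0]
contact_force: [-4.6, 0.6, 13.4]
width: 0.0006
finger_force: 6.8
```

13 N at z 0.0736 matches the shut height of the lid's top (0.0735), so it's closed. Next I lift and go over the paddle.

Call:
carry_out --deltas '[0, 0, 0, -10, 0, 0, 0, 0, 0, 0, -20, 0, 0, 0, 0, 0, 0, -25, 0, 0, 0, 0, -12, 30, 0, 0, 0, 0, 0, -13, 32, 0, 0, 0, 0]'

```text
time: 4.7
eef_pos: [0.4842, -0.1347, 0.1294]
tcp_rot: [0.001, 1.0, 0.002, 0.002]
contact_force: [0.0, 0.7, -0.4]
width: 0.0006
finger_force: 0.0
```

Call:
carry_out --deltas '[0, -13, 32, 0, 0, 0, 0, 0, -12, 32, 0, 0, 0, 0, 0, 0, 0, 0, 0, 0, 0]'

```text
time: 4.95
eef_pos: [0.4572, -0.203, 0.1282]
tcp_rot: [0.001, 1.0, -0.002, 0.001]
contact_force: [0.4, -0.7, -0.1]
width: 0.0007
finger_force: 0.0
```

```bash
python3 - <<'E'
from workcell import *
import cv2
c=camera("scene");a=cv2.resize(c["pixels"][100:310,80:360,::-1],None,fx=1.5,fy=1.5)
w=camera("wrist")["pixels"][:,:,::-1];w=cv2.resize(w,(370,278));a=cv2.copyMakeBorder(a,0,0,0,0,0)
w=cv2.copyMakeBorder(w,0,a.shape[0]-278,0,0,0)
cv2.imwrite("pics/s3.png",cv2.hconcat([a,w]))
o=get_obs();print(o["time"],o["eef_pos"],o["contact_force"])
E
```

```text
5.05 [ 0.45805378 -0.19971922  0.12802692] [-0.51074138  0.5010681   0.18474597]
```

View pics/s3.png

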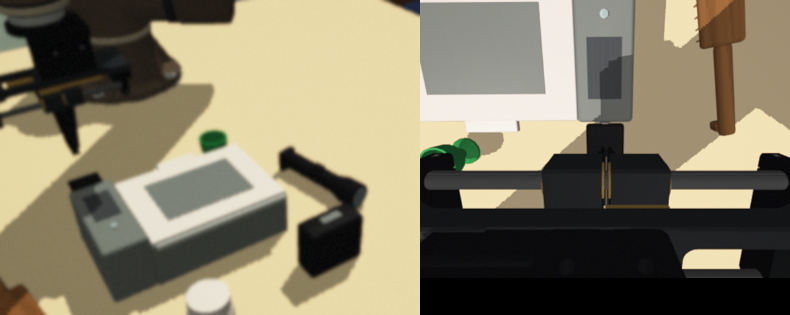

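The lid is flat shut, and the fingertip is centred over the paddle (wrist view 605,152; paddle 587-623). Now I press.

Call:
carry_out --deltas '[0, 0, 0, 25, 0, 0, 0, 0, 0, 0, 18, 0, 0, 0, 0, 0, 0, 8, 0, 0, 0, 0, 0, 0, 6, 0, 0, 0, 0, 0, 0, 6, 0, 0, 0]'

```text
time: 5.47
eef_pos: [0.4584, -0.1977, 0.0647]
tcp_rot: [-0.0, 1.0, 0.0, -0.0]
contact_force: [-2.8, 2.6, 6.6]
width: 0.0006
finger_force: 3.6
```

Call:
carry_out --deltas '[0, 0, 0, 6, 0, 0, 0, 0, 0, 0, 6, 0, 0, 0, 0, 0, 0, 6, 0, 0, 0, 0, 0, 0, 3, 0, 0, 0, 0, 0, 0, 0, 0, 0, 0]'

```text
time: 5.88
eef_pos: [0.4584, -0.1978, 0.0438]
tcp_rot: [-0.0, 1.0, 0.0, -0.0]
contact_force: [-0.7, 4.1, 9.9]
width: 0.0005
finger_force: 4.5
```

Call:
carry_out --deltas '[0, 0, 0, 1, 0, 0, 0, 0, 0, 0, 0, 0, 0, 0, 0, 0, 0, 0, 0, 0, 0, 0, 0, 0, 0, 0, 0, 0, 0, 0, 0, 0, 0, 0, 0]'

```text
time: 6.3
eef_pos: [0.4584, -0.1978, 0.0435]
tcp_rot: [-0.0, 1.0, 0.0, -0.0]
contact_force: [-2.9, 4.7, 9.4]
width: -0.0001
finger_force: 4.7
```

Call:
carry_out --deltas '[0, 0, 0, 0, 0, 0, 0, 0, 0, 0, 0, 0, 0, 0, 0, 0, 0, 0, 0, 0, 0, 0, 0, 0, 0, 0, 0, 0, 0, 0, 0, 0, 0, 0, 0]'

```text
time: 6.72
eef_pos: [0.4584, -0.1978, 0.0435]
tcp_rot: [-0.0, 1.0, 0.0, -0.0]
contact_force: [-3.2, 3.9, 9.1]
width: 0.0006
finger_force: 4.7
```

```bash
python3 - <<'E'
from workcell import *
import cv2
w=camera("wrist")["pixels"][:,:,::-1];cv2.imwrite("pics/w4.png",w)
o=get_obs();print(o["time"],o["eef_pos"],o["contact_force"])
E
```

```text
6.7667 [ 0.45843271 -0.19782234  0.04348238] [-2.27028543  4.46400874  9.40401012]
```

View pics/w4.png

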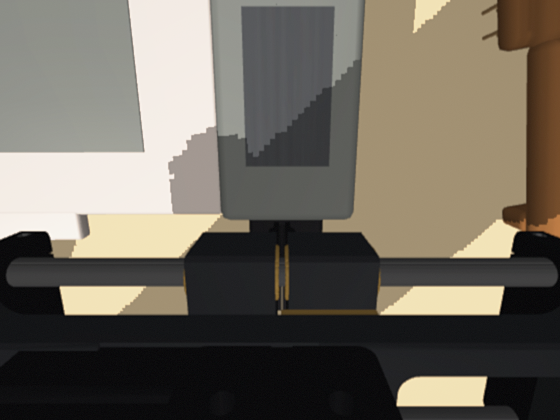

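The fingers are on the paddle (about 250-322, 225) at 31.5 mm of travel with 9 N, and the lid is shut. I'm handing the job in.

```bash
python3 -c "
from workcell import *
print(finish_job())"
```

```text
the job is handed in; nothing more can be done
None
```

The lid is shut and I handed the job in at about 7 s, with the fingers still holding the lever past its third click (about 31.5 mm of travel, 9 N); the system returned no verdict, and I saw no bystander moved.

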